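Load the tape reels into the feeder bank in reverse order

TASK

Load the four component-tape reels from the storage stand into the empty feeder bank, one reel to a lane, in the reverse of the order in which they now stand: the bank stands with its back to us, so, seen from the robot, the reel at the left end of the stand goes into the right-hand lane, and so on to the reel at the right end, which goes into the left-hand lane. Set each reel on edge on the lane's two rods, upright and square between its cheeks.

Things in the scene. Friction and masses are not known exactly. Their poses are not given: they have to be found in the camera images.
- reel_12: Loose tape reel, white flanges, black tape between, the narrowest and smallest of the four: 12 mm wide, 56 mm diameter, about 58 g. It stands on edge in holder_12. Origin at the centre of the disc; y is the axle, level when upright. Seated in holder or lane, its centre is 38.3 mm and the top 66 mm above the bench. Grip it from above across its flanges.
- reel_15: Loose tape reel, white flanges, black tape between, narrow but of the largest diameter of the four: 15 mm wide, 70 mm diameter, about 62 g. It stands on edge in holder_15. Origin at the centre of the disc; y is the axle, level when upright. Seated in holder or lane, its centre is 46.0 mm and the top 81 mm above the bench. Grip it from above across its flanges.
- reel_18: Loose tape reel, white flanges, black tape between, medium wide of the four: 18 mm wide, 62 mm diameter, about 67 g. It stands on edge in holder_18. Origin at the centre of the disc; y is the axle, level when upright. Seated in holder or lane, its centre is 41.6 mm and the top 73 mm above the bench. Grip it from above across its flanges.
- reel_22: Loose tape reel, white flanges, black tape between, the widest of the four: 22 mm wide, 68 mm diameter, about 73 g. It stands on edge in holder_22. Origin at the centre of the disc; y is the axle, level when upright. Seated in holder or lane, its centre is 44.9 mm and the top 79 mm above the bench. Grip it from above across its flanges.
- holder_12: Fixed grey single-reel holder clipped on the stand's rail, 70 mm deep, 23 mm wide, made for reel_12 and holding it at the start: two 2.5 mm cheeks, 18 mm apart inside and 29 mm high, and two ribs between them that carry the reel. Origin on the bench under its centre; x is depth (away from the robot), y runs along the row to the left.
- holder_15: Fixed grey single-reel holder clipped on the stand's rail, 70 mm deep, 26 mm wide, made for reel_15 and holding it at the start: two 2.5 mm cheeks, 21 mm apart inside and 29 mm high, and two ribs between them that carry the reel. Origin on the bench under its centre; x is depth (away from the robot), y runs along the row to the left.
- holder_18: Fixed grey single-reel holder clipped on the stand's rail, 70 mm deep, 29 mm wide, made for reel_18 and holding it at the start: two 2.5 mm cheeks, 24 mm apart inside and 29 mm high, and two ribs between them that carry the reel. Origin on the bench under its centre; x is depth (away from the robot), y runs along the row to the left.
- holder_22: Fixed grey single-reel holder clipped on the stand's rail, 70 mm deep, 33 mm wide, made for reel_22 and holding it at the start: two 2.5 mm cheeks, 28 mm apart inside and 29 mm high, and two ribs between them that carry the reel. Origin on the bench under its centre; x is depth (away from the robot), y runs along the row to the left.
- reel_stand: Fixed aluminium rail of the storage stand, 206 mm long, carrying the four holders in any order at y = +75, +25, -25 and -75 mm of its frame (50 mm apart). Origin on the bench at the middle of the rail; y runs along the row to the left as seen from the robot, x away from the robot.
- feeder_bank: Fixed aluminium feeder bank, 74 mm deep, 206 mm long, empty: four lanes centred at y = +75, +25, -25, -75 mm of its frame, each 39 mm wide between 2.5 mm cheeks that end 29 mm above the bench. A reel stands on two rods along y at x = +15 and -15 mm, its centre at x = 0. A dark bar 15 mm high lines the far edge. Origin on the bench at the middle; y to the left along the row, x away from the robot.
Mind the look-alikes: they are no part of the job. Leave any turquoise look-alike of the reel_18 alone.

How it is judged:
By the outcome, as a careful person would: the job done as asked, in the order asked, and still so for the second after the job is handed in, with the robot touching nothing.
It also fails if it takes over 96 s, if anything falls off the work surface, if the arm or the gripper's body presses on something with over 40 N, if the wrist force passes 120 N, or if a joint passes its speed limit or range.

ROBOT

A 6-joint arm with a two-finger parallel gripper is mounted at the origin on a cart in front of the work surface, level with it; the furniture and walls round the work are solid. World frame = base frame: x ahead of the robot, y to its left, z up, the work surface at z = 0. Lengths are in m, angles in degrees, forces in N, time in s.
With the tool pointing down it reaches from about 0.3 to 0.75 m from the base axis. Payload 8.5 kg.
Tool frame: the origin (TCP) lies between the finger pads; the fingertips stand env.finger_overhang ahead of it and the grasp point (between the pads) lies 2 mm behind it (env.finger_overhang is the distance from the TCP to the fingertips, in m); z points along the fingers, y is the line along which they close (so a half turn about z gives the same grasp; the last joint's range is limited). The gripper opens to 85 mm and grips with 20 to 120 N. Pads are 22 mm wide; open, the fingers measure 114 mm over their backs; the gripper's body (76 mm by 85 mm) begins 54 mm behind the grasp point. The pads swing forward as they close: fully open they stand 13 mm farther back than shut.
Start: joints at [62.263, 21.807, 74.336, -0, 83.858, -12.336], TCP at [0.146, 0.53, 0.248] pointing down, gripper open.
Joint ranges: [-178.18, 178.18], [-50.72, 133.34], [12.68, 142.11], [-81.47, 261.47], [9.98, 163.14], [-165.26, 165.26]. Speed limits (degrees/s): [136.94, 136.94, 180, 180, 180, 180].

INTERFACE

Orientations are given as a 3x3 rotation matrix whose columns are the frame's x, y, z axes.
In Python, from rig import env gives the robot as it stands. The module is installed in compiled form; this text tells all that it offers.
- The arm moves only by the tool jog_arm, never from a script. Its arguments are lists of equal length, an entry for each row: "hand": the finger opening in m, from 0 to 0.0854; "travel": the shift along the world's x, y, z in m, a list of three; "yaw": the turn about the world's z in rad. A call has exactly 5 rows; each row shifts and turns the commanded pose from where the row before left it; what a row does not reach is not made up. A row lasts 1/8 s, in which the tool goes at most 62.5 mm and 10.7 degrees, less where a joint would pass 70% of its speed; a pose out of reach is approached as far as the arm can. A call is refused whole if a number of a shift passes 0.0625 or a number of a turn 0.188, either way. A call with a gripper value outside its range is refused whole. The fingers move at their own pace and stop on an object; "grip_force" is the grip in N (left out, the last holds). Time passes only in rows, so rows that do not move let the fingers close, or fill a call up. It gives the time, the measured TCP pose, the force, the opening and the grip force at its end, in the units of the state.
- env.observe(): the state, without advancing time (a new reading comes with each control period).
- env.get_image(name): name is "side" or "top"; returns the picture (420x560x3 uint8, red, green, blue); there is no depth.
- env.calibration(name): a dict with "fx", "fy", "cx", "cy" (pixels), "position" and "rotation" of the camera in the world. Camera axes: x right, y down, z forward; pixel columns grow to the right and rows downward; lengths in m; the calibration is good to about 2 mm. A picture is of the moment at which its call begins. calibration takes no time and is no camera call.
- env.close_job(): hands the job in; it is judged then, once.
The state is a dict: "time_s": time; "q": joint angles; "qvel": joint speeds; "joint_efforts": joint torques, N m; "position": TCP position; "tool_rot": TCP orientation; "ft_force": force on the tool from outside, world axes, zero at the start; "wrist_torque": the same for the moment, N m; "grip_width": finger opening in m; "gripper_force": force on a finger pad.
Only numpy, scipy, OpenCV 4.12 (cv2) and the standard library are available. Lean on these libraries where they do the work, as an engineer would, in place of code of your own. Each camera call takes 0.05 s, during which the arm holds its last target. There are 200 camera calls.

## Working session

There is one attempt and no reset: what is moved stays moved. The work goes in short steps, Python scripts to look and compute and a tool call to move; the robot and the scene stay as the last step left them, time stands still between calls to the robot, and variables do not carry over. Pictures are saved under pics/ and viewed, at most 14 in all, crops included, and the job is handed in when it is done.

Besides the shell and the picture viewer there is one more tool, called after "Emit:" by a JSON object that holds its "api" and its "payload", one argument or row to a line. jog_arm: Moves the arm, as the interface text tells. Its arguments: {"type":"object","properties":{"hand":{"type":"array"},"travel":{"type":"array"},"yaw":{"type":"array"},"grip_force":{"type":"number"}},"required":["hand","travel","yaw"]}

```bash
mkdir -p pics; python3 - <<'E'
from rig import env
import cv2,numpy as np
np.set_printoptions(precision=4,suppress=True)
for n in("top","side"):
    cv2.imwrite(f"pics/{n}0.png",env.get_image(n)[...,::-1]); c=env.calibration(n); print(n,c)
o=env.observe(); print(o, env.finger_overhang)
E
```

```text
top {'fx': 483.6903387370948, 'fy': 483.6903387370948, 'cx': 279.4401377818814, 'cy': 205.7630663405968, 'position': array([0.3127, 0.1525, 0.9114]), 'rotation': array([[-0.0171, -0.9822,  0.1871],
       [-0.9998,  0.0195,  0.0106],
       [-0.0141, -0.1868, -0.9823]])}
side {'fx': 426.95300230333567, 'fy': 426.95300230333567, 'cx': 281.30225896887265, 'cy': 203.4733204693121, 'position': array([0.3251, 0.8152, 0.5828]), 'rotation': array([[-0.9807, -0.1132,  0.1592],
       [-0.1951,  0.6133, -0.7654],
       [-0.011 , -0.7817, -0.6236]])}
{'time_s': 0.1, 'q': array([ 62.2607,  21.8373,  74.3822,  -0.    ,  83.8576, -12.3367]), 'qvel': array([ 0.0271, -0.0351, -0.1423, -0.0594, -0.0019,  0.064 ]), 'joint_efforts': array([  0.0048, -44.922 , -23.1659,  -0.0002,   0.0037,   0.    ]), 'position': array([0.146 , 0.53  , 0.2478]), 'tool_rot': array([[-0.9641,  0.2656, -0.0006],
       [ 0.2656,  0.9641, -0.0012],
       [ 0.0003, -0.0013, -1.    ]]), 'ft_force': array([-0.4049,  0.4179, -0.295 ]), 'wrist_torque': array([-0.0698, -0.0088, -0.0311]), 'gripper_force': 0.0, 'grip_width': 0.08573972893186818} 0.017
```

View pics/top0.png

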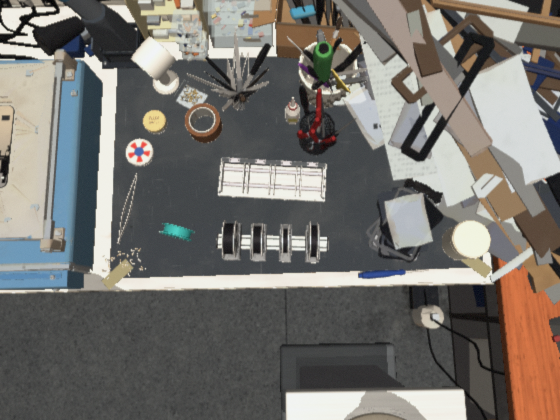

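View pics/side0.png

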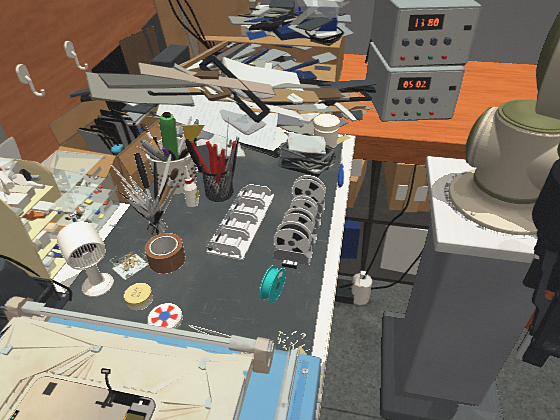

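Side view: stand at about (300,215), bank at (240,220), turquoise look-alike at (272,284). In the top view the reels stand at about (231,241), (258,241), (286,242) and (314,242). The bank is at (272,180) and the turquoise disc at (176,231). The other round things, the tape roll (203,121), the red/white disc (139,152) and the yellow cap (154,121), are not white-flange reels in a holder. I'll check the choice in a close crop.

```bash
cat > h.py <<'E'
import numpy as np,cv2
from rig import env
np.set_printoptions(precision=4,suppress=True)
def ray(n,u,v,z):
    c=env.calibration(n);d=c['rotation']@np.array([(u-c['cx'])/c['fx'],(v-c['cy'])/c['fy'],1]);p=c['position'];return p+d*(z-p[2])/d[2]
def proj(n,P):
    c=env.calibration(n);q=c['rotation'].T@(np.array(P,float)-c['position']);return np.array([c['fx']*q[0]/q[2]+c['cx'],c['fy']*q[1]/q[2]+c['cy']])
def snap(n,name,x0,x1,y0,y1,k):
    im=env.get_image(n)[...,::-1];cv2.imwrite('pics/raw_'+name+'.png',im)
    cv2.imwrite(f'pics/{name}.png',cv2.resize(im[y0:y1,x0:x1],None,fx=k,fy=k,interpolation=cv2.INTER_CUBIC))
E
python3 - <<'E'
from h import *
snap('top','c1',205,340,150,270,5)
print(proj('top',[.146,.53,.248]),proj('side',[.146,.53,.248]))
for u,v in((219,243),(327,243)): print(ray('top',u,v,.02))
E
```

```text
[ -3.469  434.3067] [533.0225 318.1538]
[0.4145 0.2753 0.02  ]
[0.4108 0.0755 0.02  ]
```

View pics/c1.png

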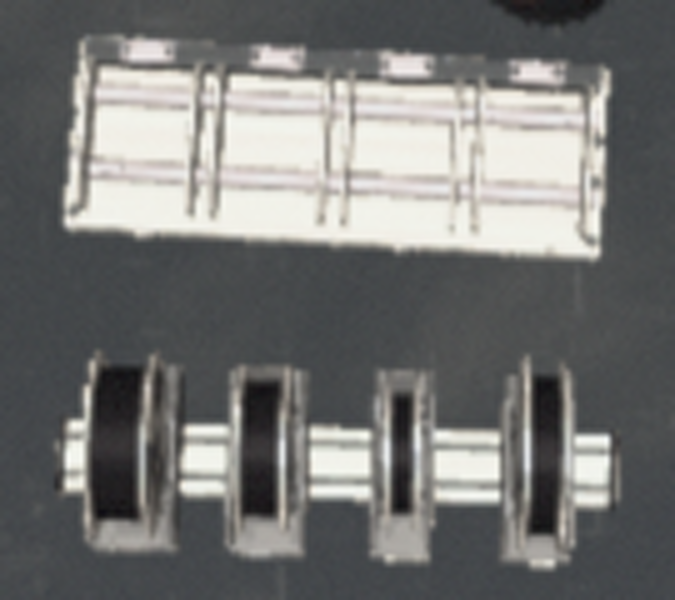

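The crop confirms the choice. Left to right the stand holds the white-flanged 22, 18, 12 and 15, at crop columns 120, 262, 402 and 547. The bank is empty above it, and the turquoise one is elsewhere. So 22 goes to the right lane (-75), 18 to -25, 12 to +25 and 15 to +75 (left lane).

```bash
python3 - <<'E'
from h import *
R=lambda u,v,z: ray('top',205+(u+.5)/5-.5,150+(v+.5)/5-.5,z)
a=[R(90,92,.014),R(585,120,.014)];b=[R(90,165,.014),R(590,193,.014)]
print('rods',a,b,'sep',np.mean(a,0)-np.mean(b,0))
for p in (a,b): d=p[0]-p[1];print('yaw',np.degrees(np.arctan2(-d[0],d[1])))
print('cheek mids',[R(u,v,.029) for u,v in((203,140),(334,150),(464,155))])
print('base corners',[R(u,v,.003) for u,v in((65,228),(600,257))])
# rail
print('rail',[R(u,v,.01) for u,v in((65,455),(612,470))])
im=cv2.imread('pics/raw_c1.png')
# flange pairs at mid height: outer edges at top of disc
for n,uu,v,r,zc in(('22',(90,150),440,.034,.0449),('18',(239,290),445,.031,.0416),('12',(388,416),450,.028,.0383),('15',(524,571),455,.035,.046)):
    print(n,[R(u,v,zc+r) for u in uu],np.mean([R(u,v,zc+r)[:2] for u in uu],0))
# black tape blobs
g=im.max(2)
for n,(u0,u1,v0,v1),z in(('22',(75,160,340,540),.077),('18',(232,300,350,540),.07),('12',(385,420,370,540),.063),('15',(515,580,350,550),.079)):
    x0,x1,y0,y1=[int(205+u0/5),int(205+u1/5),int(150+v0/5),int(150+v1/5)]
    m=(g[y0:y1,x0:x1]<48).astype('uint8');_,_,st,ce=cv2.connectedComponentsWithStats(m)
    i=1+st[1:,4].argmax();c=ce[i]+[x0,y0];print(n,st[i],c,ray('top',*c,z))
# holders' cheeks front ends at z=.029..0: bottom edge of holder front
for n,u,v in(('22',133,548),('18',265,553),('12',401,560),('15',535,562)): print(n,'front',R(u,v,.0))
E
```

```text
rods [array([0.5596, 0.2701, 0.014 ]), array([0.5446, 0.0806, 0.014 ])] [array([0.5308, 0.2699, 0.014 ]), array([0.5159, 0.0796, 0.014 ])] sep [0.0287 0.0005 0.    ]
yaw -4.536594869452372
yaw -4.458572233812644
cheek mids [array([0.5359, 0.2255, 0.029 ]), array([0.531 , 0.1763, 0.029 ]), array([0.5281, 0.1275, 0.029 ])]
base corners [array([0.5087, 0.2809, 0.003 ]), array([0.4933, 0.0758, 0.003 ])]
rail [array([0.4202, 0.2793, 0.01  ]), array([0.4107, 0.0747, 0.01  ])]
22 [array([0.417 , 0.261 , 0.0789]), array([0.4167, 0.2401, 0.0789])] [0.4168 0.2505]
18 [array([0.4151, 0.2097, 0.0726]), array([0.4148, 0.1919, 0.0726])] [0.4149 0.2008]
12 [array([0.4131, 0.1578, 0.0663]), array([0.4129, 0.148 , 0.0663])] [0.413  0.1529]
15 [array([0.4088, 0.1109, 0.081 ]), array([0.4085, 0.0947, 0.081 ])] [0.4086 0.1028]
22 [  4   5   9  13 104] [227.9423 229.1058] [0.432 0.252 0.077]
18 [ 3 22  6 11 63] [256.4444 247.2381] [0.4001 0.2029 0.07  ]
12 [ 2  5  3  9 27] [285. 233.] [0.4251 0.1527 0.063 ]
15 [ 4  5  5 13 60] [313.9667 230.9   ] [0.4257 0.1024 0.079 ]
22 front [0.3858 0.2548 0.    ]
18 front [0.383  0.2052 0.    ]
12 front [0.3794 0.1541 0.    ]
15 front [0.3778 0.1039 0.    ]
```

Measurements check out: reel widths come to 21/18/10/16 mm, pitch 50 mm, rod separation 29 mm and bank length 205 mm.
- Stand: centre (.4155,.177), yaw -2.8°.
- Bank: centre (.5377,.176), yaw -4.5°.

Moving to reel_22, target (.419,.2515).

Emit:
{"api": "jog_arm", "payload": {
  "hand": [0.042,0.042,0.042,0.042,0.042],
  "travel": [
    [0.0273,-0.0279,0],
    [0.0273,-0.0279,0],
    [0.0273,-0.0279,0],
    [0.0273,-0.0279,0],
    [0.0273,-0.0279,0]
  ],
  "yaw": [0.044,0.044,0.044,0.044,0.044],
  "grip_force": 35
}}

```text
time_s: 0.78
position: [0.2832, 0.3897, 0.2482]
tool_rot: [[-0.999, 0.047, -0.0], [0.047, 0.999, -0.0], [0.0, -0.0, -1.0]]
ft_force: [-0.8, -0.2, 0.1]
grip_width: 0.0416
gripper_force: 0.0
```

Emit:
{"api": "jog_arm", "payload": {
  "hand": [0.042,0.042,0.042,0.042,0.042],
  "travel": [
    [0.0273,-0.0279,-0.02],
    [0.0273,-0.0279,-0.02],
    [0.0273,-0.0279,-0.02],
    [0.0273,-0.0279,-0.02],
    [0.0273,-0.0279,-0.02]
  ],
  "yaw": [0,0,0,0,0]
}}

```text
time_s: 1.4
position: [0.4198, 0.2502, 0.1476]
tool_rot: [[-0.999, 0.049, -0.0], [0.049, 0.999, -0.0], [0.0, -0.0, -1.0]]
ft_force: [0.0, 0.2, -0.5]
grip_width: 0.042
gripper_force: 0.0
```

Emit:
{"api": "jog_arm", "payload": {
  "hand": [0.042,0.042,0.042,0.042,0.042],
  "travel": [
    [0,0,0],
    [0,0,0],
    [0,0,0],
    [0,0,0],
    [0,0,0]
  ],
  "yaw": [0,0,0,0,0]
}}

```text
time_s: 2.02
position: [0.4188, 0.2516, 0.1486]
tool_rot: [[-0.999, 0.048, 0.0], [0.048, 0.999, 0.0], [-0.0, 0.0, -1.0]]
ft_force: [0.6, 0.4, -0.3]
grip_width: 0.0424
gripper_force: 0.0
```

```bash
python3 - <<'E'
from h import *
o=env.observe();print(o['time_s'],o['position'],o['tool_rot'][:,1],o['grip_width'])
snap('side','s1',190,400,140,300,3.8)
E
```

```text
2.025 [0.4188 0.2516 0.1486] [0.0481 0.9988 0.0002] 0.042379042868376564
```

View pics/s1.png

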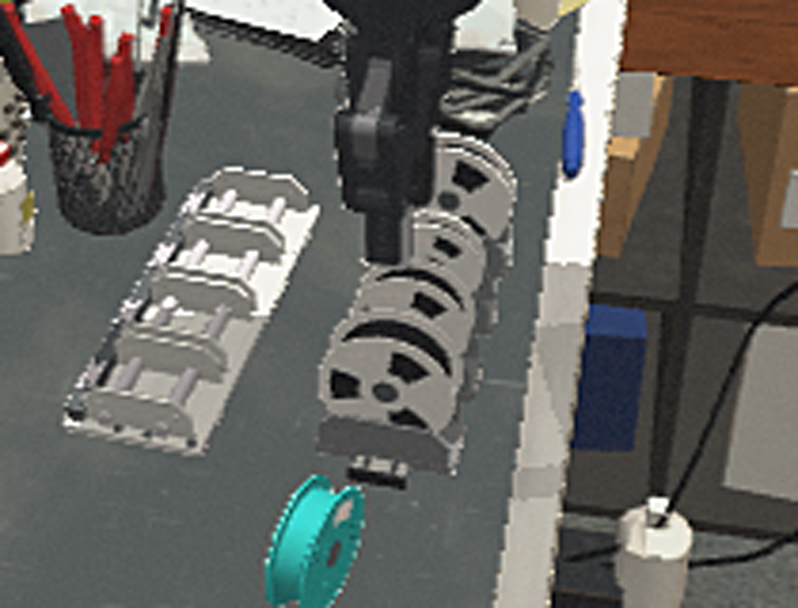

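The gripper hangs over the row (tip at crop (385,260)). The hub of reel_22's near flange is at crop (385,390), which I'll use for a cross-view check.

```bash
python3 - <<'E'
from h import *
print(proj('side',[.419,.2615,.045]),190+385/3.8,140+390/3.8)
c=env.calibration('side');d=c['rotation']@[(291.3-c['cx'])/c['fx'],(242.6-c['cy'])/c['fy'],1];p=c['position']
t=(.045-p[2])/d[2];print(p+t*d)
E
```

```text
[293.3537 242.1623] 291.3157894736842 242.63157894736844
[0.4225 0.2633 0.045 ]
```

Both views agree to about 3 mm. Descending to z = .063.

Emit:
{"api": "jog_arm", "payload": {
  "hand": [0.042,0.042,0.042,0.042,0.042],
  "travel": [
    [0.001,0,-0.022],
    [0,0,-0.022],
    [0,0,-0.022],
    [0,0,-0.0195],
    [0,0,0]
  ],
  "yaw": [0,0,0,0,0]
}}

```text
time_s: 2.7
position: [0.4195, 0.2511, 0.062]
tool_rot: [[-0.999, 0.049, -0.002], [0.049, 0.999, -0.001], [0.002, -0.001, -1.0]]
ft_force: [0.1, 0.7, 0.3]
grip_width: 0.042
gripper_force: 0.0
```

Emit:
{"api": "jog_arm", "payload": {
  "hand": [0.01,0.01,0.01,0.01,0.01],
  "travel": [
    [0,0,0],
    [0,0,0],
    [0,0,0],
    [0,0,0],
    [0,0,0]
  ],
  "yaw": [0,0,0,0,0]
}}

```text
time_s: 3.32
position: [0.4204, 0.2514, 0.0634]
tool_rot: [[-0.999, 0.049, 0.001], [0.049, 0.999, 0.0], [-0.001, 0.001, -1.0]]
ft_force: [-1.2, 0.3, 5.7]
grip_width: 0.0216
gripper_force: 39.0
```

Gripped at 21.6 mm. Lift and carry to lane -75.

Emit:
{"api": "jog_arm", "payload": {
  "hand": [0.01,0.01,0.01,0.01,0.01],
  "travel": [
    [0,0,0.01],
    [0,0,0.02],
    [0,0,0.02],
    [0,0,0.02],
    [0,0,0.02]
  ],
  "yaw": [0,0,0,0,0]
}}

```text
time_s: 3.95
position: [0.4198, 0.2511, 0.1539]
tool_rot: [[-0.999, 0.049, -0.0], [0.049, 0.999, -0.0], [0.0, -0.0, -1.0]]
ft_force: [0.1, 0.5, -1.3]
grip_width: 0.0211
gripper_force: 38.2
```

Emit:
{"api": "jog_arm", "payload": {
  "hand": [0.01,0.01,0.01,0.01,0.01],
  "travel": [
    [0.0223,-0.03,0],
    [0.0223,-0.03,0],
    [0.0223,-0.03,0],
    [0.0223,-0.03,0],
    [0.0223,-0.03,0]
  ],
  "yaw": [-0.006,-0.006,-0.006,-0.006,-0.006]
}}

```text
time_s: 4.58
position: [0.532, 0.1002, 0.1532]
tool_rot: [[-0.997, 0.079, -0.0], [0.079, 0.997, 0.0], [0.0, 0.0, -1.0]]
ft_force: [0.5, -0.2, -0.7]
grip_width: 0.0214
gripper_force: 38.2
```

Emit:
{"api": "jog_arm", "payload": {
  "hand": [0.01,0.01,0.01,0.01,0.01],
  "travel": [
    [0,0,0],
    [0,0,0],
    [0,0,-0.015],
    [0,0,-0.015],
    [0,0,0]
  ],
  "yaw": [0,0,0,0,0]
}}

```text
time_s: 5.2
position: [0.5306, 0.1016, 0.1212]
tool_rot: [[-0.997, 0.078, -0.004], [0.078, 0.997, 0.0], [0.004, -0.0, -1.0]]
ft_force: [0.2, 0.5, -0.6]
grip_width: 0.0214
gripper_force: 38.2
```

```bash
python3 - <<'E'
from h import *
o=env.observe();print(o['time_s'],o['position'],o['tool_rot'][:,1],o['grip_width'])
snap('side','s2',190,400,140,300,3.8);snap('top','t2',205,340,150,270,5)
E
```

```text
5.2 [0.5306 0.1016 0.1212] [ 0.0782  0.9969 -0.0002] 0.021426995181359907
```

View pics/s2.png

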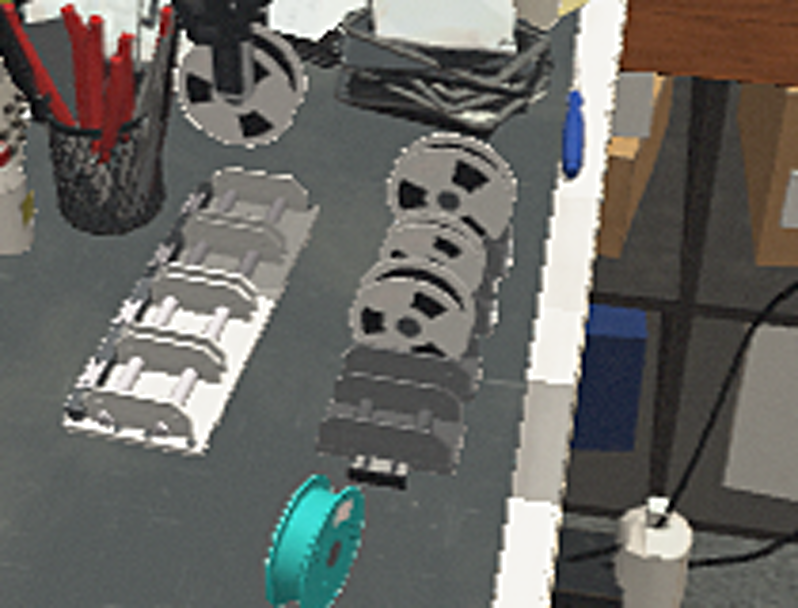

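reel_22 hangs upright (centre about crop (241,85)) above the right lane, whose rods are near crop (222,198) and (276,208). Numerical check next, mixing in nothing but rays at the known heights.

```bash
python3 - <<'E'
from h import *
R=lambda u,v,z: ray('side',190+(u+.5)/3.8-.5,140+(v+.5)/3.8-.5,z)
print('reel near flange centre',R(241,87,.1027),'pred',proj('side',[.5306,.1124,.1027]))
print('rod ends near lane+75', R(100,415,.029),R(190,425,.029))
for u,v in((222,198),(276,208)):print('rod',R(u,v,.014))
for u,v in((165,310),(222,318)):print('rod',R(u,v,.014))
print('bank near corners',R(65,427,.0),R(205,455,0), R(318,205,0))
E
```

```text
reel near flange centre [0.531  0.1043 0.1027] pred [252.278  164.6867]
rod ends near lane+75 [0.5587 0.2886 0.029 ] [0.5139 0.2872 0.029 ]
rod [0.551  0.0896 0.014 ]
rod [0.5177 0.0932 0.014 ]
rod [0.5556 0.1917 0.014 ]
rod [0.5239 0.1924 0.014 ]
bank near corners [0.5857 0.2726 0.    ] [0.5109 0.2783 0.    ] [0.4986 0.0681 0.    ]
```

Consistent within 2 mm. Lower and release.

Emit:
{"api": "jog_arm", "payload": {
  "hand": [0.01,0.01,0.01,0.01,0.01],
  "travel": [
    [0.001,0,-0.018],
    [0,0,-0.018],
    [0,0,-0.015],
    [0,0,-0.008],
    [0,0,0]
  ],
  "yaw": [0,0,0,0,0]
}}

```text
time_s: 5.92
position: [0.5328, 0.1013, 0.0639]
tool_rot: [[-0.997, 0.079, 0.0], [0.079, 0.997, -0.0], [-0.0, -0.0, -1.0]]
ft_force: [0.9, 0.7, -0.4]
grip_width: 0.022
gripper_force: 38.3
```

Emit:
{"api": "jog_arm", "payload": {
  "hand": [0.01,0.025,0.034,0.038,0.04],
  "travel": [
    [0,0,0],
    [0,0,0],
    [0,0,0],
    [0,0,0],
    [0,0,0]
  ],
  "yaw": [0,0,0,0,0]
}}

```text
time_s: 6.55
position: [0.5326, 0.1012, 0.0638]
tool_rot: [[-0.997, 0.079, 0.0], [0.079, 0.997, 0.0], [-0.0, 0.0, -1.0]]
ft_force: [0.0, -0.5, 1.0]
grip_width: 0.04
gripper_force: 0.0
```

Emit:
{"api": "jog_arm", "payload": {
  "hand": [0.04,0.04,0.04,0.04,0.04],
  "travel": [
    [0,0,0.01],
    [0,0,0.02],
    [0,0,0.02],
    [0,0,0.02],
    [0,0,0.02]
  ],
  "yaw": [0,0,0,0,0]
}}

```text
time_s: 7.18
position: [0.5325, 0.1012, 0.1552]
tool_rot: [[-0.997, 0.079, 0.001], [0.079, 0.997, -0.0], [-0.001, 0.0, -1.0]]
ft_force: [0.7, 0.2, -0.0]
grip_width: 0.0398
gripper_force: 0.0
```

Emit:
{"api": "jog_arm", "payload": {
  "hand": [0.038,0.038,0.038,0.038,0.038],
  "travel": [
    [-0.023,0.02,0],
    [-0.023,0.02,0],
    [-0.023,0.02,0],
    [-0.023,0.02,0],
    [-0.023,0.02,0]
  ],
  "yaw": [0.006,0.006,0.006,0.006,0.006]
}}

```text
time_s: 7.8
position: [0.4168, 0.2018, 0.1545]
tool_rot: [[-0.999, 0.049, 0.001], [0.049, 0.999, 0.0], [-0.001, 0.0, -1.0]]
ft_force: [0.6, 0.0, 0.1]
grip_width: 0.0382
gripper_force: 0.0
```

```bash
python3 - <<'E'
from h import *
o=env.observe();print(o['time_s'],o['position'],o['tool_rot'][:,1],o['grip_width'])
a=env.get_image('side')[150:270,220:340,::-1];b=env.get_image('top')[150:270,205:340,::-1]
cv2.imwrite('pics/p3.png',np.hstack([cv2.resize(x,(395,360),interpolation=cv2.INTER_CUBIC) for x in(a,b)]))
E
```

```text
7.8 [0.4168 0.2018 0.1545] [0.0487 0.9988 0.0002] 0.03820808932565393
```

View pics/p3.png

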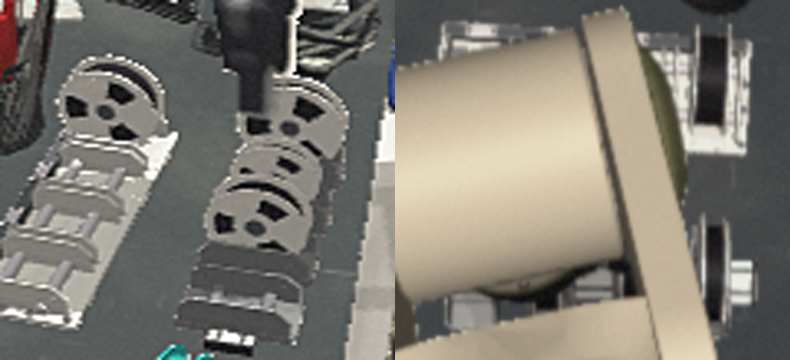

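reel_22 stands upright and square in the right lane (left panel (110,100), right panel (712,75)). Now reel_18, down to z = .057.

Emit:
{"api": "jog_arm", "payload": {
  "hand": [0.038,0.038,0.038,0.038,0.038],
  "travel": [
    [0,0,-0.025],
    [0,0,-0.025],
    [0,0,-0.025],
    [0,0,-0.022],
    [0,0,0]
  ],
  "yaw": [0,0,0,0,0]
}}

```text
time_s: 8.52
position: [0.4177, 0.2008, 0.0563]
tool_rot: [[-0.999, 0.049, -0.002], [0.049, 0.999, -0.0], [0.002, -0.001, -1.0]]
ft_force: [-0.4, -0.3, 1.0]
grip_width: 0.0379
gripper_force: 0.0
```

Emit:
{"api": "jog_arm", "payload": {
  "hand": [0.038,0.006,0.006,0.006,0.006],
  "travel": [
    [0,0,0],
    [0,0,0],
    [0,0,0],
    [0,0,0],
    [0,0,0]
  ],
  "yaw": [0,0,0,0,0]
}}

```text
time_s: 9.15
position: [0.4181, 0.2014, 0.0577]
tool_rot: [[-0.999, 0.049, 0.002], [0.049, 0.999, 0.0], [-0.002, 0.0, -1.0]]
ft_force: [-0.4, -0.2, 7.0]
grip_width: 0.0177
gripper_force: 37.1
```

Emit:
{"api": "jog_arm", "payload": {
  "hand": [0.006,0.006,0.006,0.006,0.006],
  "travel": [
    [0,0,0.01],
    [0,0,0.02],
    [0,0,0.02],
    [0,0,0.02],
    [0,0,0.02]
  ],
  "yaw": [0,0,0,0,0]
}}

```text
time_s: 9.78
position: [0.4173, 0.2012, 0.148]
tool_rot: [[-0.999, 0.049, 0.0], [0.049, 0.999, -0.0], [-0.0, -0.0, -1.0]]
ft_force: [-0.5, 0.6, -1.5]
grip_width: 0.0176
gripper_force: 36.0
```

Emit:
{"api": "jog_arm", "payload": {
  "hand": [0.006,0.006,0.006,0.006,0.006],
  "travel": [
    [0.0238,-0.01,0],
    [0.0238,-0.01,0],
    [0.0238,-0.01,0],
    [0.0238,-0.01,0],
    [0.0238,-0.01,0]
  ],
  "yaw": [-0.006,-0.006,-0.006,-0.006,-0.006]
}}

```text
time_s: 10.4
position: [0.5371, 0.1509, 0.1473]
tool_rot: [[-0.997, 0.079, -0.0], [0.079, 0.997, -0.0], [0.0, -0.0, -1.0]]
ft_force: [0.3, 0.8, -1.9]
grip_width: 0.0174
gripper_force: 36.0
```

Emit:
{"api": "jog_arm", "payload": {
  "hand": [0.006,0.006,0.006,0.006,0.006],
  "travel": [
    [0,0,0],
    [0,0,0],
    [0,0,-0.02],
    [0,0,-0.02],
    [0,0,-0.02]
  ],
  "yaw": [0,0,0,0,0]
}}

```text
time_s: 11.02
position: [0.5356, 0.1518, 0.0866]
tool_rot: [[-0.997, 0.078, -0.0], [0.078, 0.997, 0.0], [0.0, -0.0, -1.0]]
ft_force: [0.4, -0.3, -0.7]
grip_width: 0.0178
gripper_force: 36.0
```

Emit:
{"api": "jog_arm", "payload": {
  "hand": [0.006,0.006,0.006,0.006,0.006],
  "travel": [
    [0,0,-0.014],
    [0,0,-0.01],
    [0,0,-0.005],
    [0,0,0],
    [0,0,0]
  ],
  "yaw": [0,0,0,0,0]
}}

```text
time_s: 11.65
position: [0.5367, 0.1513, 0.0581]
tool_rot: [[-0.997, 0.079, 0.001], [0.079, 0.997, 0.0], [-0.001, 0.0, -1.0]]
ft_force: [-0.1, -0.5, -0.1]
grip_width: 0.0176
gripper_force: 36.1
```

Emit:
{"api": "jog_arm", "payload": {
  "hand": [0.01,0.022,0.03,0.034,0.036],
  "travel": [
    [0,0,0],
    [0,0,0],
    [0,0,0],
    [0,0,0],
    [0,0,0]
  ],
  "yaw": [0,0,0,0,0]
}}

```text
time_s: 12.28
position: [0.5366, 0.1512, 0.0578]
tool_rot: [[-0.997, 0.079, 0.0], [0.079, 0.997, -0.0], [-0.0, 0.0, -1.0]]
ft_force: [-0.3, -0.3, 0.2]
grip_width: 0.0362
gripper_force: 0.0
```

Emit:
{"api": "jog_arm", "payload": {
  "hand": [0.036,0.036,0.036,0.036,0.036],
  "travel": [
    [0,0,0.01],
    [0,0,0.02],
    [0,0,0.02],
    [0,0,0.02],
    [0,0,0.02]
  ],
  "yaw": [0,0,0,0,0]
}}

```text
time_s: 12.9
position: [0.5366, 0.1512, 0.1492]
tool_rot: [[-0.997, 0.079, 0.001], [0.079, 0.997, 0.0], [-0.001, 0.0, -1.0]]
ft_force: [0.2, 0.3, -0.2]
grip_width: 0.036
gripper_force: 0.0
```

Emit:
{"api": "jog_arm", "payload": {
  "hand": [0.032,0.032,0.032,0.032,0.032],
  "travel": [
    [-0.0242,0.0003,0],
    [-0.0242,0.0003,0],
    [-0.0242,0.0003,0],
    [-0.0242,0.0003,0],
    [-0.0242,0.0003,0]
  ],
  "yaw": [0.006,0.006,0.006,0.006,0.006]
}}

```text
time_s: 13.52
position: [0.4148, 0.1527, 0.1485]
tool_rot: [[-0.999, 0.049, 0.001], [0.049, 0.999, 0.0], [-0.001, 0.0, -1.0]]
ft_force: [0.2, -0.0, -0.5]
grip_width: 0.0321
gripper_force: 0.0
```

```bash
python3 - <<'E'
from h import *
o=env.observe();print(o['time_s'],o['position'],o['tool_rot'][:,1],o['grip_width'])
a=env.get_image('side')[150:270,220:340,::-1];b=env.get_image('top')[150:270,205:340,::-1]
cv2.imwrite('pics/p4.png',np.hstack([cv2.resize(x,(395,360),interpolation=cv2.INTER_CUBIC) for x in(a,b)]))
E
```

```text
13.525 [0.4148 0.1527 0.1485] [0.0485 0.9988 0.0001] 0.03210979609839571
```

View pics/p4.png

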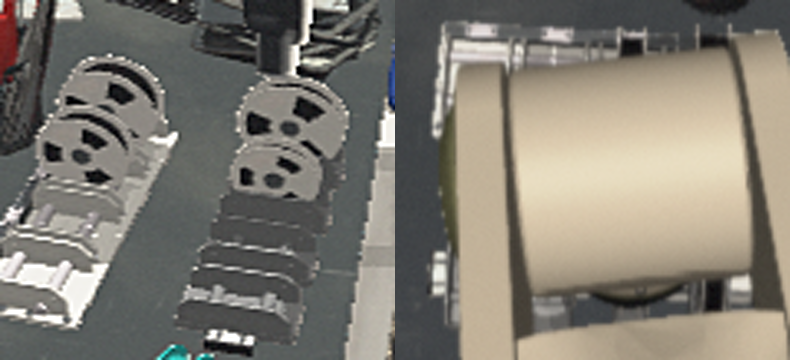

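reel_18 stands upright in the third lane (left panel (83,155)), beside reel_22. The next two, 12 and 15, are in their holders. Grasping reel_12 at z = .051.

Emit:
{"api": "jog_arm", "payload": {
  "hand": [0.032,0.032,0.032,0.032,0.032],
  "travel": [
    [0,0,-0.025],
    [0,0,-0.025],
    [0,0,-0.025],
    [0,0,-0.022],
    [0,0,0]
  ],
  "yaw": [0,0,0,0,0]
}}

```text
time_s: 14.25
position: [0.4177, 0.1529, 0.0521]
tool_rot: [[-0.999, 0.049, 0.004], [0.049, 0.999, -0.0], [-0.004, 0.0, -1.0]]
ft_force: [-3.1, 1.4, 17.3]
grip_width: 0.0321
gripper_force: 7.5
```

Emit:
{"api": "jog_arm", "payload": {
  "hand": [0.032,0.002,0.002,0.002,0.002],
  "travel": [
    [0,0,0],
    [0,0,0],
    [0,0,0],
    [0,0,0],
    [0,0,0]
  ],
  "yaw": [0,0,0,0,0]
}}

```text
time_s: 14.88
position: [0.4176, 0.1529, 0.0522]
tool_rot: [[-0.999, 0.049, 0.004], [0.049, 0.999, 0.0], [-0.004, 0.001, -1.0]]
ft_force: [-2.3, 1.0, 12.3]
grip_width: 0.0118
gripper_force: 42.3
```

Emit:
{"api": "jog_arm", "payload": {
  "hand": [0.002,0.002,0.002,0.002,0.002],
  "travel": [
    [0,0,0.01],
    [0,0,0.02],
    [0,0,0.02],
    [0,0,0.02],
    [0,0,0.02]
  ],
  "yaw": [0,0,0,0,0]
}}

```text
time_s: 15.5
position: [0.4161, 0.1527, 0.1421]
tool_rot: [[-0.999, 0.049, 0.001], [0.049, 0.999, 0.0], [-0.001, 0.0, -1.0]]
ft_force: [-0.4, 0.1, -0.7]
grip_width: 0.0116
gripper_force: 37.8
```

Descent met 17 N, so something was touched. Looking before going on.

```bash
python3 - <<'E'
from h import *
a=env.get_image('side')[130:270,210,:] if 0 else env.get_image('side')[130:270,210:360,::-1]
cv2.imwrite('pics/p5.png',cv2.resize(a,None,fx=4.2,fy=4.2,interpolation=cv2.INTER_CUBIC))
E
```

```text
(no output)
```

View pics/p5.png

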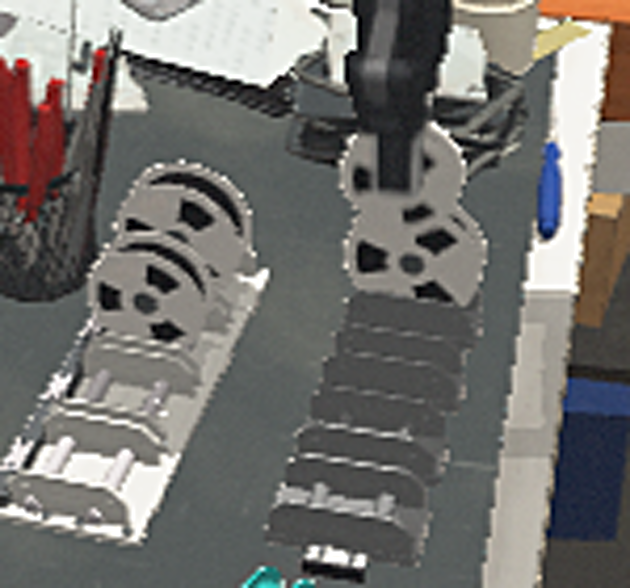

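reel_15 is undisturbed (hub at (412,264)) and reel_12 hangs upright in the fingers (around (403,175)). The push was light, probably a fingertip grazing the holder. I'll carry on and lower slowly.

Emit:
{"api": "jog_arm", "payload": {
  "hand": [0.002,0.002,0.002,0.002,0.002],
  "travel": [
    [0.0249,0.0096,0],
    [0.0249,0.0096,0],
    [0.0249,0.0096,0],
    [0.0249,0.0096,0],
    [0.0249,0.0096,0]
  ],
  "yaw": [-0.006,-0.006,-0.006,-0.006,-0.006]
}}

```text
time_s: 16.18
position: [0.5411, 0.201, 0.1406]
tool_rot: [[-0.997, 0.079, -0.0], [0.079, 0.997, -0.0], [0.0, -0.0, -1.0]]
ft_force: [-0.1, -0.6, -0.0]
grip_width: 0.0113
gripper_force: 37.8
```

Emit:
{"api": "jog_arm", "payload": {
  "hand": [0.002,0.002,0.002,0.002,0.002],
  "travel": [
    [0,0,0],
    [0,0,0],
    [0,0,-0.025],
    [0,0,-0.025],
    [0,0,-0.02]
  ],
  "yaw": [0,0,0,0,0]
}}

```text
time_s: 16.8
position: [0.5391, 0.2004, 0.0702]
tool_rot: [[-0.997, 0.079, -0.001], [0.079, 0.997, -0.0], [0.001, -0.0, -1.0]]
ft_force: [0.3, 0.3, 0.0]
grip_width: 0.0114
gripper_force: 37.8
```

Emit:
{"api": "jog_arm", "payload": {
  "hand": [0.002,0.002,0.002,0.002,0.002],
  "travel": [
    [0,0,-0.006],
    [0,0,-0.006],
    [0,0,-0.003],
    [0,0,0],
    [0,0,0]
  ],
  "yaw": [0,0,0,0,0]
}}

```text
time_s: 17.42
position: [0.5402, 0.2008, 0.0562]
tool_rot: [[-0.997, 0.079, 0.001], [0.079, 0.997, 0.0], [-0.001, 0.0, -1.0]]
ft_force: [-0.6, 0.7, -0.2]
grip_width: 0.0115
gripper_force: 37.8
```

Emit:
{"api": "jog_arm", "payload": {
  "hand": [0.002,0.002,0.002,0.002,0.002],
  "travel": [
    [0,0,-0.001],
    [0,0,-0.001],
    [0,0,-0.001],
    [0,0,0],
    [0,0,0]
  ],
  "yaw": [0,0,0,0,0]
}}

```text
time_s: 18.05
position: [0.5404, 0.2008, 0.0532]
tool_rot: [[-0.997, 0.079, 0.001], [0.079, 0.997, 0.0], [-0.001, 0.0, -1.0]]
ft_force: [0.2, 0.4, 4.0]
grip_width: 0.0114
gripper_force: 38.5
```

```bash
python3 - <<'E'
from h import *
a=env.get_image('side')[150:270,215:345,::-1]
cv2.imwrite('pics/p6.png',cv2.resize(a,None,fx=4.5,fy=4.5,interpolation=cv2.INTER_CUBIC))
E
```

```text
(no output)
```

View pics/p6.png

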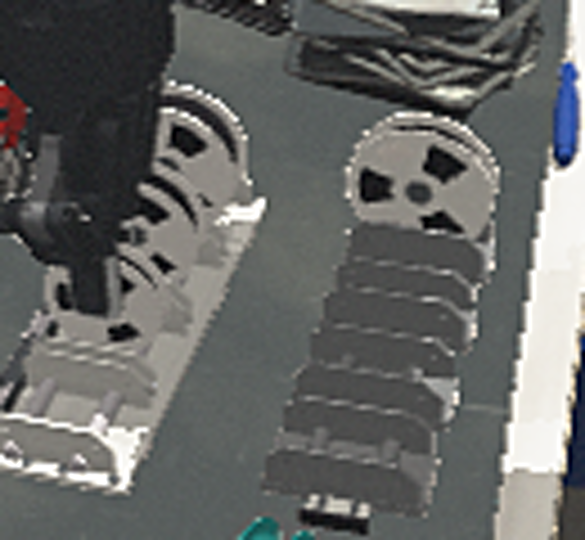

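The reel has just touched the rods (4 N), between its cheeks. Release with a small opening.

Emit:
{"api": "jog_arm", "payload": {
  "hand": [0.012,0.016,0.02,0.024,0.026],
  "travel": [
    [0,0,0],
    [0,0,0],
    [0,0,0],
    [0,0,0],
    [0,0,0]
  ],
  "yaw": [0,0,0,0,0]
}}

```text
time_s: 18.73
position: [0.54, 0.2007, 0.0528]
tool_rot: [[-0.997, 0.079, -0.0], [0.079, 0.997, -0.0], [0.0, -0.0, -1.0]]
ft_force: [-0.2, 0.3, 1.1]
grip_width: 0.0263
gripper_force: 0.0
```

Emit:
{"api": "jog_arm", "payload": {
  "hand": [0.026,0.026,0.026,0.026,0.026],
  "travel": [
    [0,0,0.005],
    [0,0,0.02],
    [0,0,0.025],
    [0,0,0.025],
    [0,0,0.025]
  ],
  "yaw": [0,0,0,0,0]
}}

```text
time_s: 19.35
position: [0.54, 0.2007, 0.154]
tool_rot: [[-0.997, 0.079, 0.0], [0.079, 0.997, 0.0], [-0.0, 0.0, -1.0]]
ft_force: [0.2, 0.3, -0.8]
grip_width: 0.0261
gripper_force: 0.0
```

Emit:
{"api": "jog_arm", "payload": {
  "hand": [0.036,0.036,0.036,0.036,0.036],
  "travel": [
    [-0.0254,-0.0196,0],
    [-0.0254,-0.0196,0],
    [-0.0254,-0.0196,0],
    [-0.0254,-0.0196,0],
    [-0.0254,-0.0196,0]
  ],
  "yaw": [0.006,0.006,0.006,0.006,0.006]
}}

```text
time_s: 19.98
position: [0.4122, 0.1022, 0.1532]
tool_rot: [[-0.999, 0.048, 0.001], [0.048, 0.999, -0.0], [-0.001, -0.0, -1.0]]
ft_force: [-0.9, 0.7, -0.5]
grip_width: 0.0362
gripper_force: 0.0
```

Emit:
{"api": "jog_arm", "payload": {
  "hand": [0.036,0.036,0.036,0.036,0.036],
  "travel": [
    [0,0,0],
    [0,0,-0.025],
    [0,0,-0.025],
    [0,0,-0.02],
    [0,0,-0.01]
  ],
  "yaw": [0,0,0,0,0]
}}

```text
time_s: 20.6
position: [0.4135, 0.103, 0.0722]
tool_rot: [[-0.999, 0.049, -0.0], [0.049, 0.999, 0.0], [0.0, 0.0, -1.0]]
ft_force: [-0.2, 0.2, -0.1]
grip_width: 0.036
gripper_force: 0.0
```

```bash
python3 - <<'E'
from h import *
o=env.observe();print(o['position'],o['ft_force'])
a=env.get_image('side')[150:270,215:345,::-1]
cv2.imwrite('pics/p7.png',cv2.resize(a,None,fx=4.5,fy=4.5,interpolation=cv2.INTER_CUBIC))
E
```

```text
[0.4135 0.103  0.0722] [-0.2078  0.2454 -0.0889]
```

View pics/p7.png

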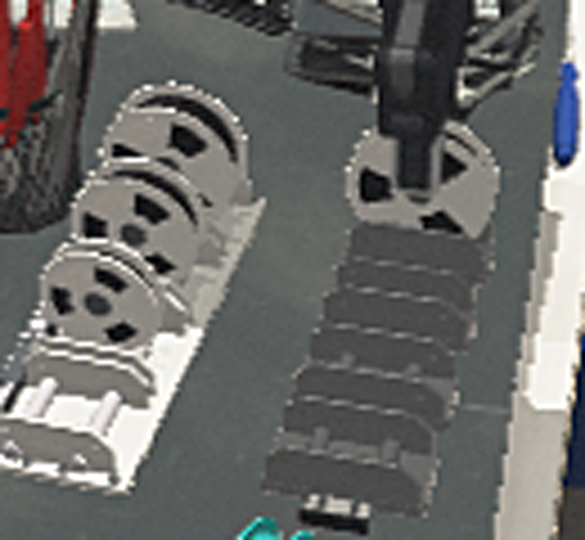

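reel_12 is upright in its lane (hub at (97,303)). The fingers straddle reel_15, centred (418,185). Close a little lower, lift, carry.

Emit:
{"api": "jog_arm", "payload": {
  "hand": [0.036,0.036,0.036,0.004,0.004],
  "travel": [
    [0,0,-0.006],
    [0,0,0],
    [0,0,0],
    [0,0,0],
    [0,0,0]
  ],
  "yaw": [0,0,0,0,0]
}}

```text
time_s: 21.28
position: [0.4132, 0.1027, 0.067]
tool_rot: [[-0.999, 0.049, 0.001], [0.049, 0.999, 0.0], [-0.001, 0.0, -1.0]]
ft_force: [-0.6, -1.0, 1.4]
grip_width: 0.0146
gripper_force: 38.8
```

Emit:
{"api": "jog_arm", "payload": {
  "hand": [0.004,0.004,0.004,0.004,0.004],
  "travel": [
    [0,0,0],
    [0,0,0],
    [0,0,0],
    [0,0,0],
    [0,0,0]
  ],
  "yaw": [0,0,0,0,0]
}}

```text
time_s: 21.9
position: [0.4132, 0.1027, 0.067]
tool_rot: [[-0.999, 0.049, 0.0], [0.049, 0.999, -0.0], [-0.0, 0.0, -1.0]]
ft_force: [0.4, 0.9, 6.8]
grip_width: 0.0146
gripper_force: 39.4
```

Emit:
{"api": "jog_arm", "payload": {
  "hand": [0.004,0.004,0.004,0.004,0.004],
  "travel": [
    [0,0,0.01],
    [0,0,0.02],
    [0,0,0.02],
    [0,0,0.02],
    [0,0,0.02]
  ],
  "yaw": [0,0,0,0,0]
}}

```text
time_s: 22.52
position: [0.4127, 0.1027, 0.1578]
tool_rot: [[-0.999, 0.049, -0.0], [0.049, 0.999, -0.0], [0.0, -0.0, -1.0]]
ft_force: [0.7, -1.0, 0.1]
grip_width: 0.0146
gripper_force: 38.8
```

Emit:
{"api": "jog_arm", "payload": {
  "hand": [0.004,0.004,0.004,0.004,0.004],
  "travel": [
    [0.0263,0.0296,0],
    [0.0263,0.0296,0],
    [0.0263,0.0296,0],
    [0.0263,0.0296,0],
    [0.0263,0.0296,0]
  ],
  "yaw": [-0.006,-0.006,-0.006,-0.006,-0.006]
}}

```text
time_s: 23.15
position: [0.545, 0.2517, 0.157]
tool_rot: [[-0.997, 0.079, -0.001], [0.079, 0.997, -0.0], [0.001, -0.0, -1.0]]
ft_force: [0.8, 0.3, -0.7]
grip_width: 0.0144
gripper_force: 38.8
```

Emit:
{"api": "jog_arm", "payload": {
  "hand": [0.004,0.004,0.004,0.004,0.004],
  "travel": [
    [0,0,0],
    [0,0,0],
    [0,0,-0.025],
    [0,0,-0.025],
    [0,0,-0.025]
  ],
  "yaw": [0,0,0,0,0]
}}

```text
time_s: 23.78
position: [0.5439, 0.2498, 0.0816]
tool_rot: [[-0.997, 0.08, -0.0], [0.08, 0.997, -0.0], [0.0, -0.0, -1.0]]
ft_force: [-0.3, 0.7, -0.8]
grip_width: 0.0146
gripper_force: 38.6
```

Emit:
{"api": "jog_arm", "payload": {
  "hand": [0.004,0.004,0.004,0.004,0.004],
  "travel": [
    [0,0,-0.007],
    [0,0,-0.005],
    [0,0,-0.002],
    [0,0,0],
    [0,0,0]
  ],
  "yaw": [0,0,0,0,0]
}}

```text
time_s: 24.4
position: [0.5447, 0.2508, 0.0683]
tool_rot: [[-0.997, 0.079, 0.001], [0.079, 0.997, 0.0], [-0.001, 0.0, -1.0]]
ft_force: [-0.0, -0.8, -1.2]
grip_width: 0.0145
gripper_force: 38.6
```

Emit:
{"api": "jog_arm", "payload": {
  "hand": [0.004,0.004,0.004,0.012,0.02],
  "travel": [
    [0,0,-0.001],
    [0,0,-0.0005],
    [0,0,0],
    [0,0,0],
    [0,0,0]
  ],
  "yaw": [0,0,0,0,0]
}}

```text
time_s: 25.02
position: [0.5446, 0.2508, 0.0664]
tool_rot: [[-0.997, 0.079, 0.0], [0.079, 0.997, 0.0], [-0.0, 0.0, -1.0]]
ft_force: [0.3, 0.8, -0.6]
grip_width: 0.0196
gripper_force: 0.0
```

Emit:
{"api": "jog_arm", "payload": {
  "hand": [0.024,0.028,0.032,0.032,0.032],
  "travel": [
    [0,0,0],
    [0,0,0],
    [0,0,0],
    [0,0,0],
    [0,0,0.005]
  ],
  "yaw": [0,0,0,0,0]
}}

```text
time_s: 25.65
position: [0.5444, 0.2507, 0.0712]
tool_rot: [[-0.997, 0.079, -0.001], [0.079, 0.997, -0.0], [0.001, -0.0, -1.0]]
ft_force: [0.0, 0.4, 0.3]
grip_width: 0.0319
gripper_force: 0.0
```

Emit:
{"api": "jog_arm", "payload": {
  "hand": [0.032,0.032,0.032,0.032,0.032],
  "travel": [
    [0,0,0.02],
    [0,0,0.025],
    [0,0,0.03],
    [0,0,0.03],
    [0,0,0.02]
  ],
  "yaw": [0,0,0,0,0]
}}

```text
time_s: 26.28
position: [0.5447, 0.2508, 0.1983]
tool_rot: [[-0.997, 0.079, 0.002], [0.079, 0.997, 0.0], [-0.002, 0.001, -1.0]]
ft_force: [-0.9, -0.2, 0.7]
grip_width: 0.0319
gripper_force: 0.0
```

Emit:
{"api": "jog_arm", "payload": {
  "hand": [0.032,0.032,0.032,0.032,0.032],
  "travel": [
    [-0.04,0.03,0],
    [-0.04,0.03,0],
    [-0.04,0.03,0],
    [-0.04,0.03,0],
    [-0.04,0.03,0]
  ],
  "yaw": [0,0,0,0,0]
}}

```text
time_s: 26.9
position: [0.3432, 0.4015, 0.1968]
tool_rot: [[-0.997, 0.079, 0.001], [0.079, 0.997, 0.0], [-0.001, 0.001, -1.0]]
ft_force: [1.0, 0.3, -0.1]
grip_width: 0.0321
gripper_force: 0.0
```

Emit:
{"api": "jog_arm", "payload": {
  "hand": [0.032,0.032,0.032,0.032,0.032],
  "travel": [
    [-0.03,0.03,0],
    [-0.03,0.03,0],
    [-0.03,0.03,0],
    [0,0,0],
    [0,0,0]
  ],
  "yaw": [0,0,0,0,0]
}}

```text
time_s: 27.52
position: [0.2547, 0.4905, 0.1965]
tool_rot: [[-0.997, 0.079, 0.0], [0.079, 0.997, -0.0], [-0.0, -0.0, -1.0]]
ft_force: [0.7, 0.1, 0.1]
grip_width: 0.0322
gripper_force: 0.0
```

```bash
python3 - <<'E'
from h import *
a=env.get_image('side')[150:270,220:340,::-1];b=env.get_image('top')[150:270,205:340,::-1]
cv2.imwrite('pics/p8.png',np.hstack([cv2.resize(x,(395,360),interpolation=cv2.INTER_CUBIC) for x in(a,b)]))
E
```

```text
(no output)
```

View pics/p8.png

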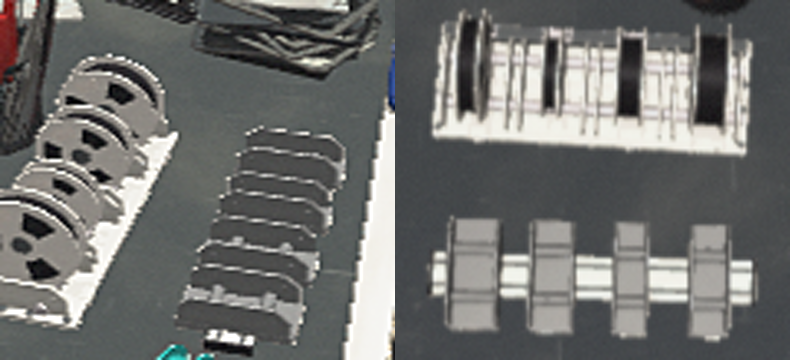

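All four stand upright, square and centred in their lanes. In the top panel, left to right, they are 15 (470,65), 12 (552,75), 18 (630,77) and 22 (710,75). The holders are empty and the arm is clear.

```bash
python3 -c "
from rig import env
print(env.close_job())"
```

```text
the job is handed in; nothing more can be done
None
```

The job is handed in at about 28 s: from the left, the lanes hold reels 15, 12, 18 and 22, all upright and square in the last picture; lowering onto reel_12 met one light 17 N touch of unknown cause, with no harm visible.

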